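Take one glue cup from the nested stack

TASK

Take only the top cup off the stack of blue nesting glue cups and stand it upright on the round cork disc on the stone block, its foot wholly on the cork; set it down, do not drop it. The other blue cups must stay nested where they are, not lifted or pulled along, and the stack of white cups must be left alone.

Things in the scene. Friction and masses are not known exactly. Their poses are not given: they have to be found in the camera images.
- blue_top_mid (a point): centre (half-way up) of the top blue cup, white rim band, z up. Stepped plastic cup 75 mm high, 80 g: foot 44 mm across for the lower 34 mm, then 60 mm across to the rim, wall 3 mm. Its foot sits loosely in the cup below, its shoulder on that cup's rim: only its top 41 mm stands free; fingers reaching lower also grip the next cup. Raised 40 mm straight up, it is free.
- blue_next_mid (a point): centre (half-way up) of the next blue cup, of the same shape, nested 41 mm lower than the top one; it must stay in the stack. A third blue cup is below it, standing in a low fixed wooden ring 96 mm in diameter and 13 mm high.
- white_top_mid (a point): centre (half-way up) of the top cup of the other stack: two white cups of the same shape with black rim bands, in a wooden ring like the other; to be left alone. Which side of the bench each stack stands on varies.
- cork_top (a point): centre of the upper face of the round cork disc, 92 mm in diameter and 4 mm thick, fixed on top of a pale stone block 160 by 220 mm and 50 mm high that is fixed on the bench, so the disc's face is 54 mm above the bench; z points up.
There are look-alikes about, which are no part of the job. Leave any pink look-alike of the part that bears blue_top_mid alone. Leave any green look-alike of the part that bears blue_next_mid alone.

How it is judged:
By the outcome, as a careful person would: the job done as asked, in the order asked, and still so for the second after the job is handed in, with the robot touching nothing.
It also fails if it takes over 35 s, if anything falls off the work surface, if the arm or the gripper's body presses on something with over 40 N, if the wrist force passes 120 N, or if a joint passes its speed limit or range.

ROBOT

A 7-joint arm with a two-finger parallel gripper is mounted at the origin on the work surface. World frame = base frame: x ahead of the robot, y to its left, z up, the work surface at z = 0. Lengths are in m, angles in rad, forces in N, time in s.
With the tool pointing down it reaches from about 0.4 to 0.875 m from the base axis. Payload 6.5 kg.
Tool frame: the origin (TCP) lies where the fingers leave the gripper's body, on its centre line; the fingertips stand 73 mm ahead of it and the grasp point (between the pads) lies 54 mm ahead of it; z points along the fingers, y is the line along which they close (so a half turn about z gives the same grasp; the last joint's range is limited). The gripper opens to 85 mm and grips with 20 to 120 N. Pads are 22 mm wide; open, the fingers measure 114 mm over their backs; the gripper's body (76 mm by 85 mm) begins 54 mm behind the grasp point. The pads swing forward as they close: fully open they stand 13 mm farther back than shut.
Start: joints at [-1.352, 0.536, -0.004, 1.538, 0.003, 1.067, -0.071], TCP at [0.183, 0.624, 0.304] pointing down, gripper open.
Joint ranges: [-2.7, 2.7], [-0.37, 2.16], [-1.27, 1.26], [0.24, 2.4], [-1.31, 4.45], [0.19, 1.91], [-2.76, 2.76]. Speed limits (rad/s): [2.39, 2.39, 3.14, 3.14, 3.14, 3.14, 3.14].

INTERFACE

Orientations are given as [roll, pitch, yaw] about the fixed x, y, z axes, in that order (R = Rz(yaw) Ry(pitch) Rx(roll)).
In Python, from bench import get_obs, snapshot, camera_model, close_job gives the robot as it stands.
- The arm moves only by the shell command python3 -m inch 'ROWS' [FORCE]. ROWS is JSON, a list of rows, each a list of 7 numbers: the shift along the world's x, y, z in m, then the turn, a rotation vector about the world's x, y, z in rad, then the opening in per cent of the stroke, from 0 (shut) to 100 (fully open). A call has 1 to 12 rows; each row is the pose to reach, as a shift and turn from the pose commanded when the call began; what a row does not reach only later rows make up. A row lasts 1/8 s, in which the tool goes at most 62.5 mm and 10.7 degrees, less where a joint would pass 70% of its speed; a pose out of reach is approached as far as the arm can. A call with a gripper value outside its range is refused whole. The fingers move at their own pace and stop on an object; FORCE is the grip in N (left out, the last holds). Time passes only in rows, so rows that repeat a pose let the fingers close. It gives the time, the measured TCP pose, the force, the opening and the grip force at its end, in the units of the state.
- get_obs(): the state, without advancing time (a new reading comes with each control period).
- snapshot(name): name is "side" or "top" or "wrist"; returns the picture (480x640x3 uint8, blue, green, red); there is no depth.
- camera_model(name): a dict with "camera_matrix" (3x3 intrinsics, pixels), "R" (3x3) and "t" (3): a world point X has camera coordinates R X + t. Camera axes: x right, y down, z forward; pixel columns grow to the right and rows downward; lengths in m; the calibration is good to about 2 mm. A picture is of the moment at which its call begins: read the wrist's pose just before it. camera_model takes no time and is no camera call; for the wrist camera it gives the pose at the moment of the call.
- close_job(): hands the job in; it is judged then, once.
The state is a dict: "time": time; "joints": joint angles; "dq": joint speeds; "tau": joint torques, N m; "position": TCP position; "tool_rot": TCP orientation; "ft_force": force on the tool from outside, world axes, zero at the start; "moment": the same for the moment, N m; "gripper_width": finger opening in m; "grip_force": force on a finger pad.
Only numpy, scipy, OpenCV 4.12 (cv2) and the standard library are available. Lean on these libraries where they do the work, as an engineer would, in place of code of your own. Each camera call takes 0.05 s, during which the arm holds its last target. There are 200 camera calls.

## Working session

There is one attempt and no reset: what is moved stays moved. The work goes in short steps, Python scripts to look and compute and a shell command to move; the robot and the scene stay as the last step left them, time stands still between calls to the robot, and variables do not carry over. Pictures are saved under pics/ and viewed, at most 10 in all, crops included, and the job is handed in when it is done.

```bash
mkdir -p pics; cat > h.py <<'E'
import numpy as np,cv2
from bench import *
def ray(cam,u,v):
    m=camera_model(cam);K,R,t=[np.array(m[k]) for k in("camera_matrix","R","t")]
    d=R.T@np.linalg.solve(K,[u,v,1]);return -R.T@t,d
def atz(cam,u,v,z):
    o,d=ray(cam,u,v);return o+d*(z-o[2])/d[2]
def proj(cam,X):
    m=camera_model(cam);p=np.array(m["camera_matrix"])@(np.array(m["R"])@np.array(X)+np.array(m["t"]));return p[:2]/p[2]
E
python3 - <<'E'
from h import *
o=get_obs();print(o["time"],o["position"],o["tool_rot"],o["gripper_width"],o["ft_force"])
for n in("top","side"):cv2.imwrite(f"pics/{n}1.png",snapshot(n));print(n,ray(n,320,240))
E
```

```text
0.0 [0.1824886  0.62331153 0.30299024] [-3.13980320e+00  1.23758199e-04  2.85686099e+00] 0.08541456933724859 [ 0.46772727 -0.20918371  0.77051058]
top (array([ 0.35674888, -0.04951736,  1.3987264 ]), array([ 0.12290423,  0.03152579, -0.99194593]))
side (array([ 0.0756048 , -0.77507439,  0.89042258]), array([ 0.38213398,  0.62350602, -0.6821719 ]))
```

View pics/top1.png

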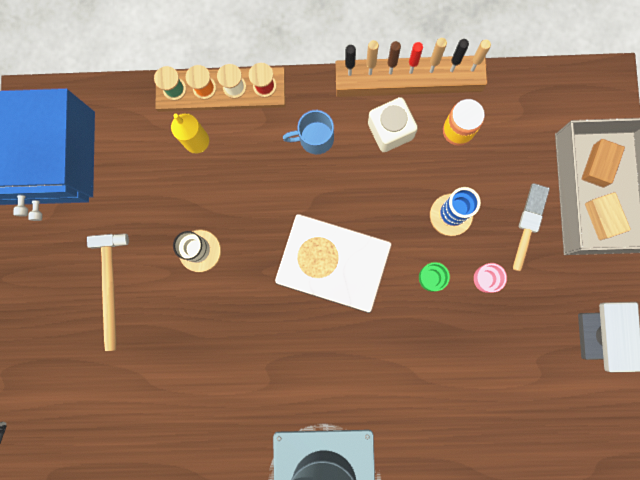

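View pics/side1.png

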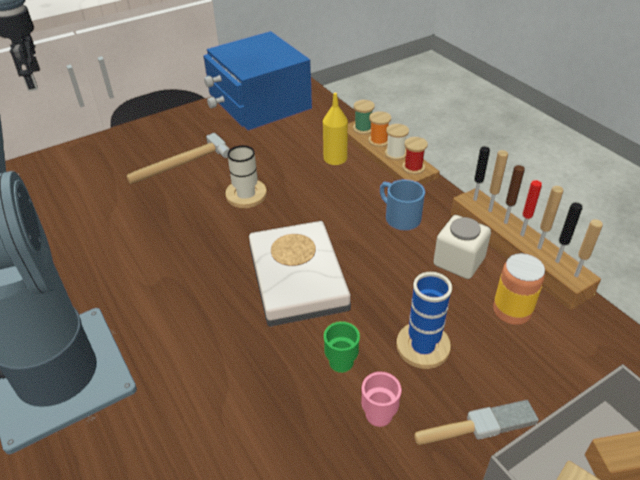

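The top view shows the blue stack's rim at about (464,203), its ring at (452,215) and the cork at (318,257). The white stack is at (190,247), and the pink and green cups are at (490,278) and (434,277). In the side view the blue rim is at (432,286) and the cork at (293,249). Next I'll triangulate the rim and the cork.

```bash
python3 - <<'E'
from h import *
def blob(im,mask,c,r):
    m=np.zeros(mask.shape,np.uint8);cv2.circle(m,c,r,255,-1);m&=mask
    n,l,s,ce=cv2.connectedComponentsWithStats(m);i=1+np.argmax(s[1:,4])
    ct,_=cv2.findContours((l==i).astype(np.uint8),cv2.RETR_EXTERNAL,cv2.CHAIN_APPROX_NONE)
    return cv2.fitEllipse(cv2.convexHull(max(ct,key=len)))
C={}
for n,rc,cc in(("top",(464,203),(318,257)),("side",(432,286),(293,249))):
    im=cv2.imread(f"pics/{n}1.png");h=cv2.cvtColor(im,cv2.COLOR_BGR2HSV)
    white=cv2.inRange(h,(0,0,150),(179,70,255));cork=cv2.inRange(h,(8,50,90),(28,200,255))
    e=blob(im,white,rc,24);f=blob(im,cork,cc,32);print(n,e,f);C[n]=(e[0],f[0])
for k in(0,1):
    a,d=ray("top",*C["top"][k]);b,g=ray("side",*C["side"][k])
    s=np.linalg.lstsq(np.c_[d,-g],b-a,rcond=None)[0];print((a+s[0]*d+b+s[1]*g)/2,a+s[0]*d-b-s[1]*g)
for z in(.157,.16):print(z,atz("top",*C["top"][0],z),atz("side",*C["side"][0],z))
print(atz("top",*C["top"][1],.054),atz("side",*C["side"][1],.054))
print("pink,green,jar",atz("top",490,275,.07),atz("top",434,275,.07),atz("top",466,112,.1))
E
```

```text
top ((461.1676330566406, 204.08370971679688), (32.440067291259766, 39.00077819824219), 64.24517822265625) ((317.4654235839844, 257.1463317871094), (40.75799560546875, 40.913795471191406), 92.30194091796875)
side ((432.2284240722656, 285.9733581542969), (29.492351531982422, 39.064697265625), 101.30402374267578) ((292.72259521484375, 249.27296447753906), (31.95150375366211, 44.911678314208984), 86.36077117919922)
[ 0.57808028 -0.29916454  0.15707542] [-0.00508833  0.00308261 -0.00151164]
[ 4.85884953e-01 -2.48795038e-05  5.01888785e-02] [ 6.50093431e-04 -2.87553873e-04  5.18878820e-05]
0.157 [ 0.5754163  -0.29748736  0.157     ] [ 0.58119747 -0.3001676   0.157     ]
0.16 [ 0.574888   -0.29688827  0.16      ] [ 0.57912939 -0.30211016  0.16      ]
[ 4.85846611e-01 -3.07174798e-04  5.40000000e-02] [ 0.48368784 -0.00342104  0.054     ]
pink,green,jar [ 0.43561246 -0.36788896  0.07      ] [ 0.43890539 -0.24908001  0.07      ] [ 0.78622004 -0.3297926   0.1       ]
```

Both points fit what they must be: the rim is at z≈0.157 and the cork at about 0.05. I'll go round via (0.5, 0.2), with the yaw following the base.

```bash
python3 -m inch '[[0.03,-0.04,0,0,0,-0.08,100],[0.06,-0.08,0,0,0,-0.16,100],[0.095,-0.125,0,0,0,-0.25,100],[0.13,-0.17,0,0,0,-0.35,100],[0.165,-0.215,0,0,0,-0.45,100],[0.2,-0.26,0,0,0,-0.55,100],[0.235,-0.31,0,0,0,-0.65,100],[0.265,-0.36,0,0,0,-0.75,100],[0.29,-0.41,0,0,0,-0.85,100],[0.31,-0.46,0,0,0,-0.95,100],[0.325,-0.51,0,0,0,-1.05,100],[0.335,-0.56,0,0,0,-1.15,100]]' && python3 -m inch '[[0.005,-0.05,0,0,0,-0.1,100],[0.01,-0.1,0,0,0,-0.2,100],[0.015,-0.15,0,0,0,-0.3,100],[0.02,-0.2,0,0,0,-0.4,100],[0.03,-0.25,0,0,0,-0.5,100],[0.04,-0.29,0,0,0,-0.6,100],[0.05,-0.33,0,0,0,-0.62,100],[0.06,-0.36,0,0,0,-0.62,100],[0.06,-0.363,0,0,0,-0.62,100],[0.06,-0.363,0,0,0,-0.62,100]]'
python3 - <<'E'
from h import *
o=get_obs();print(o["time"],o["position"],o["tool_rot"],o["joints"])
print(proj("wrist",[.578,-.303,.157]),ray("wrist",320,240));cv2.imwrite("pics/w1.png",snapshot("wrist"))
E
```

```text
time: 1.6
position: [0.5179, 0.0621, 0.3037]
tool_rot: [-3.142, 0.0, 1.703]
ft_force: [0.4, 0.1, -0.0]
gripper_width: 0.0854
grip_force: 0.0
time: 2.85
position: [0.5774, -0.2985, 0.3034]
tool_rot: [-3.14, -0.0, 1.087]
ft_force: [0.7, 0.6, -0.4]
gripper_width: 0.0848
grip_force: 0.0
2.85 [ 0.57736949 -0.29846386  0.30335248] [-3.14026245e+00 -4.54017140e-04  1.08698893e+00] [-0.00503753  0.60488746  0.62383988  1.56528935 -0.38291407  1.09755403
  0.22772366]
[329.53959415 258.56724556] (array([ 0.61626252, -0.2251035 ,  0.3720148 ]), array([-0.16604076, -0.28144763, -0.94522087]))
```

View pics/w1.png

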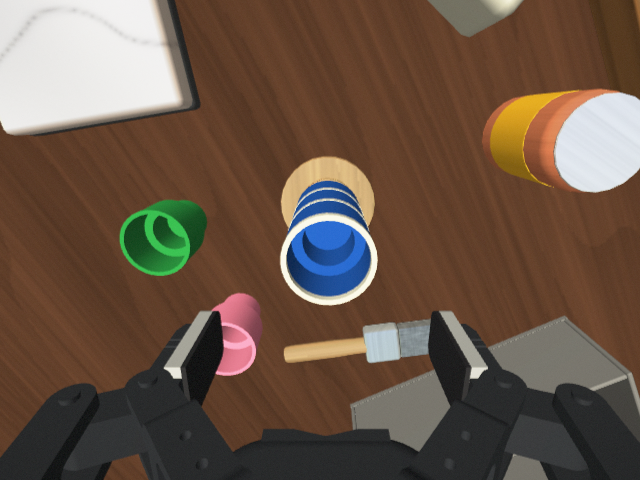

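The rim is at (329,258) in the wrist view, and I predicted (329.5,258.6), so (0.578, -0.303) holds. I'll go down with the fingertips above z=0.119 and close.

```bash
python3 -m inch '[[0.0005,-0.0045,-0.025,0,0,0,100],[0.0005,-0.0045,-0.06,0,0,0,100],[0.0005,-0.0045,-0.09,0,0,0,100],[0.0005,-0.0045,-0.105,0,0,0,100],[0.0005,-0.0045,-0.111,0,0,0,100],[0.0005,-0.0045,-0.111,0,0,0,100],[0.0005,-0.0045,-0.111,0,0,0,60],[0.0005,-0.0045,-0.111,0,0,0,40],[0.0005,-0.0045,-0.111,0,0,0,40],[0.0005,-0.0045,-0.111,0,0,0,40],[0.0005,-0.0045,-0.111,0,0,0,40],[0.0005,-0.0045,-0.111,0,0,0,40]]' 30
python3 - <<'E'
from h import *
a=snapshot("wrist");b=snapshot("side")[200:400,320:560];cv2.imwrite("pics/g.png",np.hstack([cv2.resize(a,(400,300)),cv2.resize(b,(360,300))]))
E
```

```text
time: 4.4
position: [0.5784, -0.304, 0.1942]
tool_rot: [3.14, -0.0, 1.087]
ft_force: [-2.0, 1.2, 6.6]
gripper_width: 0.0604
grip_force: 31.7
```

View pics/g.png

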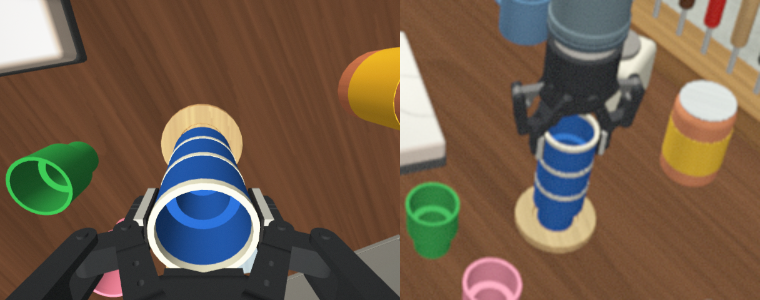

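Held at 60.4 mm, with the fingertips above the second cup's band at about (565,180) in the crop. I'll lift slowly by 50 mm and look.

```bash
python3 -m inch '[[0,0,0.004,0,0,0,40],[0,0,0.01,0,0,0,40],[0,0,0.017,0,0,0,40],[0,0,0.025,0,0,0,40],[0,0,0.033,0,0,0,40],[0,0,0.042,0,0,0,40],[0,0,0.05,0,0,0,40],[0,0,0.055,0,0,0,40],[0,0,0.055,0,0,0,40]]'
python3 - <<'E'
from h import *
a=snapshot("wrist");b=snapshot("side")[200:400,320:560];cv2.imwrite("pics/l.png",np.hstack([cv2.resize(a,(400,300)),cv2.resize(b,(360,300))]))
E
```

```text
time: 5.62
position: [0.5783, -0.3038, 0.2483]
tool_rot: [3.141, -0.0, 1.087]
ft_force: [0.8, 0.9, -0.8]
gripper_width: 0.06
grip_force: 32.5
```

View pics/l.png

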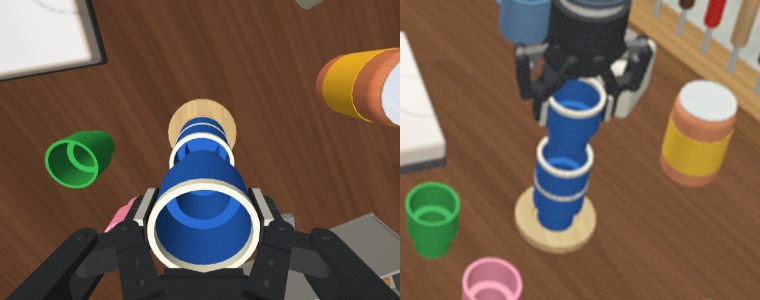

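Only the top cup came up; the second and third are still nested in the ring. Next I'll carry it to hover above the cork.

```bash
python3 -m inch '[[0,0.005,0.02,0,0,0,40],[-0.005,0.025,0.03,0,0,0.04,40],[-0.015,0.055,0.03,0,0,0.1,40],[-0.026,0.09,0.03,0,0,0.17,40],[-0.038,0.13,0.03,0,0,0.24,40],[-0.05,0.17,0.03,0,0,0.31,40],[-0.063,0.21,0.03,0,0,0.38,40],[-0.075,0.245,0.03,0,0,0.44,40],[-0.085,0.275,0.03,0,0,0.5,40],[-0.091,0.295,0.025,0,0,0.55,40],[-0.093,0.303,0.02,0,0,0.55,40],[-0.093,0.303,0.0,0,0,0.55,40]]' && python3 -m inch '[[0,0,-0.02,0,0,0,40],[0,0,-0.04,0,0,0,40],[0,0,-0.055,0,0,0,40],[0,0,-0.06,0,0,0,40],[0,0,-0.06,0,0,0,40],[0,0,-0.06,0,0,0,40]]'
python3 - <<'E'
from h import *
a=snapshot("top")[180:330,240:400];b=snapshot("side")[150:330,200:416];cv2.imwrite("pics/p.png",np.hstack([cv2.resize(a,(400,375)),cv2.resize(b,(400,375))]))
E
```

```text
time: 7.22
position: [0.4859, -0.0004, 0.2483]
tool_rot: [3.139, -0.0, 1.637]
ft_force: [-0.3, 0.1, -0.6]
gripper_width: 0.0598
grip_force: 32.7
time: 7.98
position: [0.4856, -0.0008, 0.1884]
tool_rot: [3.14, -0.0, 1.637]
ft_force: [-0.4, 0.5, -0.7]
gripper_width: 0.0599
grip_force: 32.7
```

View pics/p.png

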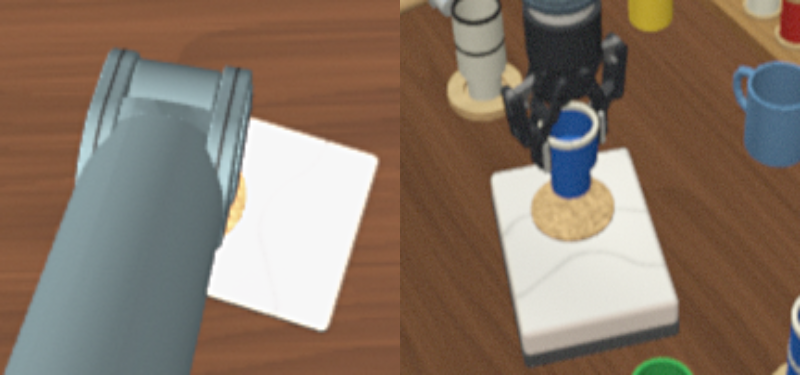

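In the side view the cup hangs upright over the cork, its foot at about (570,190) and the disc's centre at (572,208), which fits a foot 22 mm above the disc. I'll lower it gently and watch the force.

```bash
python3 -m inch '[[0,0,-0.006,0,0,0,40],[0,0,-0.012,0,0,0,40],[0,0,-0.016,0,0,0,40],[0,0,-0.018,0,0,0,40],[0,0,-0.02,0,0,0,40],[0,0,-0.021,0,0,0,40],[0,0,-0.021,0,0,0,40]]' && python3 -m inch '[[0,0,-0.0005,0,0,0,40],[0,0,-0.001,0,0,0,40],[0,0,-0.001,0,0,0,40]]'
```

```text
time: 8.95
position: [0.4851, -0.0007, 0.1669]
tool_rot: [3.142, 0.0, 1.637]
ft_force: [0.1, 0.5, -0.6]
gripper_width: 0.0601
grip_force: 32.7
time: 9.32
position: [0.4851, -0.0007, 0.1659]
tool_rot: [3.142, 0.0, 1.637]
ft_force: [0.0, 0.1, 0.1]
gripper_width: 0.0604
grip_force: 32.7
```

```bash
python3 -m inch '[[0,0,-0.0005,0,0,0,40],[0,0,-0.001,0,0,0,40],[0,0,-0.001,0,0,0,40]]'
```

```text
time: 9.7
position: [0.4851, -0.0007, 0.1648]
tool_rot: [-3.141, 0.0, 1.637]
ft_force: [-1.1, -0.7, -0.8]
gripper_width: 0.0601
grip_force: 32.7
```

```bash
python3 -m inch '[[0,0,-0.0005,0,0,0,40],[0,0,-0.001,0,0,0,40],[0,0,-0.001,0,0,0,40]]'; python3 -m inch '[[0,0,-0.0005,0,0,0,40],[0,0,-0.001,0,0,0,40],[0,0,-0.001,0,0,0,40]]'
```

```text
time: 10.07
position: [0.4851, -0.0007, 0.1639]
tool_rot: [-3.141, 0.0, 1.637]
ft_force: [0.5, -0.3, -1.1]
gripper_width: 0.0602
grip_force: 32.7
time: 10.45
position: [0.4851, -0.0007, 0.1628]
tool_rot: [-3.142, 0.0, 1.637]
ft_force: [-0.6, 0.3, -0.5]
gripper_width: 0.0604
grip_force: 32.7
```

```bash
python3 -m inch '[[0,0,-0.0005,0,0,0,40],[0,0,-0.001,0,0,0,40],[0,0,-0.001,0,0,0,40]]'; python3 -m inch '[[0,0,-0.0005,0,0,0,40],[0,0,-0.001,0,0,0,40],[0,0,-0.001,0,0,0,40]]'
python3 - <<'E'
from h import *
b=snapshot("side")[190:280,240:348];cv2.imwrite("pics/q.png",cv2.resize(b,(648,540),interpolation=cv2.INTER_CUBIC))
E
```

```text
time: 10.82
position: [0.4851, -0.0007, 0.1619]
tool_rot: [-3.142, 0.0, 1.637]
ft_force: [-0.5, -0.2, 0.0]
gripper_width: 0.0604
grip_force: 32.7
time: 11.2
position: [0.4851, -0.0007, 0.1608]
tool_rot: [-3.141, 0.0, 1.637]
ft_force: [-0.1, 0.4, -0.4]
gripper_width: 0.0602
grip_force: 32.7
```

View pics/q.png

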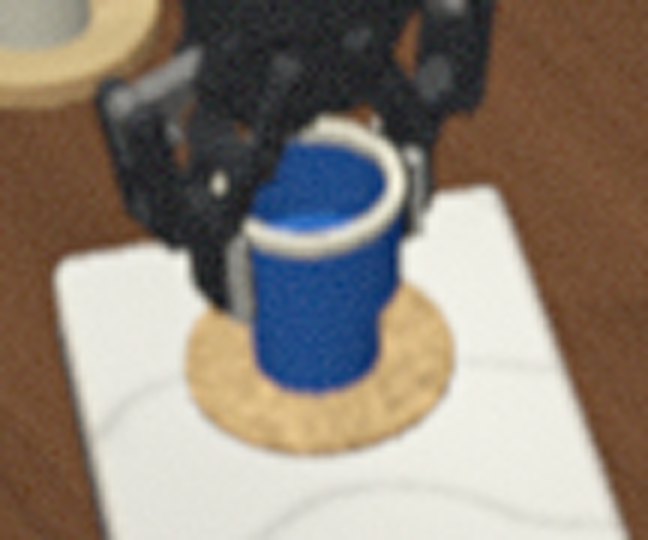

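The foot's front edge is at about (317,392) in the crop, which is pixel (292.8,255.3), well inside the cork. I'll compare that with the row where the foot would touch.

```bash
python3 - <<'E'
from h import *
a=np.linspace(0,6.28,200)
for z in(.05,.054,.058,.062):print(z,max(proj("side",[.4853+.022*np.cos(t),-.001+.022*np.sin(t),z])[1] for t in a), max(proj("side",[.4855+.046*np.cos(t),-.001+.046*np.sin(t),.054])[1] for t in a),"obs 255.3, cork ",190+452/6)
E
python3 -m inch '[[0,0,-0.0005,0,0,0,40],[0,0,-0.001,0,0,0,40],[0,0,-0.001,0,0,0,40]]'; python3 -m inch '[[0,0,-0.0005,0,0,0,40],[0,0,-0.001,0,0,0,40],[0,0,-0.001,0,0,0,40]]'
```

```text
0.05 257.36639685943334 264.49613604217774 obs 255.3, cork  265.3333333333333
0.054 255.93476243836565 264.49613604217774 obs 255.3, cork  265.3333333333333
0.058 254.49664757225312 264.49613604217774 obs 255.3, cork  265.3333333333333
0.062 253.05200815964807 264.49613604217774 obs 255.3, cork  265.3333333333333
time: 11.62
position: [0.4851, -0.0007, 0.1602]
tool_rot: [3.142, -0.0, 1.637]
ft_force: [-1.2, -0.4, 4.0]
gripper_width: 0.06
grip_force: 33.1
time: 12.0
position: [0.4852, -0.0008, 0.1601]
tool_rot: [3.142, -0.001, 1.636]
ft_force: [-6.6, -0.1, 18.7]
gripper_width: 0.0602
grip_force: 34.0
```

Contact at TCP z≈0.160. I'll ease the press, open and withdraw straight up.

```bash
python3 -m inch '[[0,0,0.0012,0,0,0,40],[0,0,0.0012,0,0,0,40],[0,0,0.0012,0,0,0,72],[0,0,0.0012,0,0,0,80],[0,0,0.0012,0,0,0,90],[0,0,0.0012,0,0,0,100],[0,0,0.0012,0,0,0,100],[0,0,0.0012,0,0,0,100]]' 20 && python3 -m inch '[[0,0,0.01,0,0,0,100],[0,0,0.03,0,0,0,100],[0,0,0.06,0,0,0,100],[0,0,0.1,0,0,0,100],[0,0,0.14,0,0,0,100],[0.02,0.04,0.16,0,0,0,100],[0.05,0.09,0.16,0,0,0,100],[0.06,0.13,0.16,0,0,0,100],[0.06,0.15,0.16,0,0,0,100],[0.06,0.15,0.16,0,0,0,100]]'
python3 - <<'E'
from h import *
cv2.imwrite("pics/f.png",snapshot("side"))
E
```

```text
time: 13.0
position: [0.4851, -0.0007, 0.1601]
tool_rot: [3.142, 0.0, 1.637]
ft_force: [-0.1, -0.1, 0.1]
gripper_width: 0.085
grip_force: 0.0
time: 14.25
position: [0.5445, 0.1499, 0.3201]
tool_rot: [-3.141, 0.0, 1.639]
ft_force: [0.1, -1.1, 0.1]
gripper_width: 0.0856
grip_force: 0.0
```

View pics/f.png

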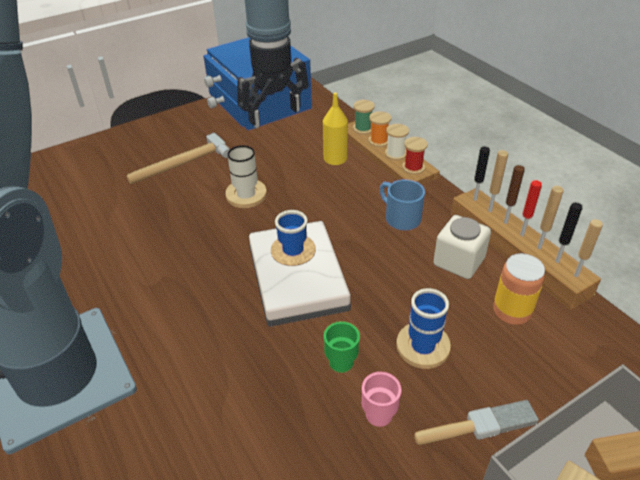

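The cup stands upright at (292,235), centred on the cork. The other two blue cups are still nested at (427,325), the white stack is untouched, and the arm is clear.

```bash
python3 -c "
from bench import *
print(close_job())"
```

```text
the job is handed in; nothing more can be done
None
```

The top blue cup is standing upright on the cork disc, set down gently; the other two blue cups are still nested in their ring, the white stack is untouched, and the job was handed in at about 14 s.

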